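# Draw in the blade of the cutter left open in the tool tray

## Robot

A 6-joint arm with a two-finger parallel gripper is mounted at the origin on a cart in front of the work surface, level with it; the furniture and walls round the work are solid. World frame = base frame: x ahead of the robot, y to its left, z up, the work surface at z = 0. Lengths are in m, angles in degrees, forces in N, time in s.
With the tool pointing down it reaches from about 0.25 to 0.725 m from the base axis. Payload 9.7 kg.
Tool frame: the origin (TCP) lies on the centre line of the jaws, within the pads' length; the fingertips stand 22 mm ahead of it and the grasp point (between the pads) lies 3 mm ahead of it; z points along the fingers, y is the direction in which the jaws open and shut (so a half turn about z gives the same grasp; the last joint's range is limited). The gripper opens to 85 mm and grips with 20 to 120 N. Pads are 22 mm wide; open, the fingers measure 114 mm over their backs; the gripper's body (76 mm by 85 mm) begins 54 mm behind the grasp point. The pads swing forward as they close: fully open they stand 13 mm farther back than shut.
Start: joints at [-71.505, 4.979, 10.078, 95.1, 0, 90], TCP at [0.174, -0.522, 0.253] pointing down, gripper open.
Joint ranges: [-179.16, 179.16], [-48.56, 103.87], [-65.8, 70.77], [-126.05, 130.52], [-82.76, 87.17], [-180, 180]. Speed limits (degrees/s): [127.2, 127.2, 147.25, 180, 180, 180].

## Interface

Orientations are given as [roll, pitch, yaw] about the fixed x, y, z axes, in that order (R = Rz(yaw) Ry(pitch) Rx(roll)).
In Python, from workcell import get_obs, camera, camera_params, job_done gives the robot as it stands.
- The arm moves only by the tool servo_tool, never from a script. Its argument "steps" is a list of rows, each an object of numbers: "x", "y", "z": the shift along the world's x, y, z in mm; "yaw": the turn about the world's z in degrees. A call has 1 to 12 rows; each row is the pose to reach, as a shift and turn from the pose measured when the call began; what a row does not reach only later rows make up. A row lasts 1/8 s, in which the tool goes at most 62.5 mm and 10.7 degrees, less where a joint would pass 70% of its speed; a pose out of reach is approached as far as the arm can. A call with a gripper value outside its range is refused whole. "grip" is the finger opening in mm, from 0 to 85.4, set as the call begins (left out, the last holds). The fingers move at their own pace and stop on an object; "grip_force" is the grip in N (left out, the last holds). Time passes only in rows, so rows that repeat a pose let the fingers close. It gives the time, the measured TCP pose, the force and the opening at its end, in the units of the state.
- get_obs(): the state, without advancing time (a new reading comes with each control period).
- camera(name): name is "scene" or "top"; returns (picture, depth): 400x640x3 uint8, red, green, blue; 400x640 float32, m along the optical axis (not along the pixel's ray), 0 where there is no reading.
- camera_params(name): a dict with "intrinsics" (3x3 intrinsics, pixels), "rvec" (rotation vector, rad) and "tvec" (3), from world to camera coordinates, as OpenCV has them. Camera axes: x right, y down, z forward; pixel columns grow to the right and rows downward; lengths in m; the calibration is good to about 2 mm. A picture is of the moment at which its call begins. camera_params takes no time and is no camera call.
- job_done(): hands the job in, once; it reports no verdict.
The state is a dict: "time": time; "q": joint angles; "qd": joint speeds; "joint_efforts": joint torques, N m; "ee_pos": TCP position; "tcp_rot": TCP orientation; "wrist_force": force on the tool from outside, world axes, zero at the start; "torque": the same for the moment, N m; "opening": finger opening in m.
Only numpy, scipy, OpenCV 4.12 (cv2) and the standard library are available. Lean on these libraries where they do the work, as an engineer would, in place of code of your own. Each camera call takes 0.05 s, during which the arm holds its last target.

## Task

One of the three slide cutters in the wooden tool tray was put back with its blade out. With the fingertips, gently push its raised thumb slider all the way back so that the blade is fully inside the handle, then take the hand away. Don't lift the cutter or take it out of its groove, don't touch the other cutters and gouges in the tray, and leave everything else on the table where it is.

Things in the scene. Friction and masses are not known exactly. Their poses are not given: they have to be found in the camera images.
- tool_tray: fixed hardwood tray, 226 x 276 x 20 mm, five grooves along its x, 52 mm apart, 10 mm deep. Origin: centre of its underside. Blades point to its +x, tails to -x (toward the robot), where an end wall stops them. Cutters lie in the outer and middle grooves (y = +104, 0, -104 mm; which is where changes), gouges in the other two.
- cutter_1: the cutter left open, in every start: slide cutter, 165 x 22 x 18 mm, loose, lying flat in a groove. Origin: centre of its underside; +y along it to the tail (82 mm off), -y to the nose of the handle (68 mm off) and the blade. Side rails, tops 12.5 mm above the underside, run from y = -36 to +78 mm; the slider rides between them. Tail 1 to 5 mm from the end wall, which holds it against the push.
- cutter_1_blade (a joint): blade of cutter_1, m: 0 = slider at its rear stop, blade fully inside; grows to 0.065 as slider and blade together move to the nose (cutter -y). Tip level with the nose at 0.006. Light friction, about 0.6 N; stays where it is left. Starts between 0.035 and 0.058.
- slider_1 (a point): centre of the top of cutter_1's thumb slider: ribbed black block 11 mm wide, 30 mm long along the cutter (15 mm each way), top 18 mm above the cutter's underside and 5 mm proud of the rails. Axes as the cutter's: pushing it to +y draws the blade in. Moves with the blade.
- cutter_2: a closed cutter, to be left alone: slide cutter, 165 x 22 x 18 mm, loose, lying flat in a groove. Origin: centre of its underside; +y along it to the tail (82 mm off), -y to the nose of the handle (68 mm off) and the blade. Side rails, tops 12.5 mm above the underside, run from y = -36 to +78 mm; the slider rides between them.
- cutter_2_blade (a joint): blade of cutter_2, m: 0 = slider at its rear stop, blade fully inside; grows to 0.065 as slider and blade together move to the nose (cutter -y). Tip level with the nose at 0.006. Light friction, about 0.6 N; stays where it is left. Starts at 0.
- slider_2 (a point): centre of the top of cutter_2's thumb slider: ribbed black block 11 mm wide, 30 mm long along the cutter (15 mm each way), top 18 mm above the cutter's underside and 5 mm proud of the rails. Axes as the cutter's: pushing it to +y draws the blade in. Moves with the blade.
- cutter_3: a closed cutter, to be left alone: slide cutter, 165 x 22 x 18 mm, loose, lying flat in a groove. Origin: centre of its underside; +y along it to the tail (82 mm off), -y to the nose of the handle (68 mm off) and the blade. Side rails, tops 12.5 mm above the underside, run from y = -36 to +78 mm; the slider rides between them.
- cutter_3_blade (a joint): blade of cutter_3, m: 0 = slider at its rear stop, blade fully inside; grows to 0.065 as slider and blade together move to the nose (cutter -y). Tip level with the nose at 0.006. Light friction, about 0.6 N; stays where it is left. Starts at 0.
- slider_3 (a point): centre of the top of cutter_3's thumb slider: ribbed black block 11 mm wide, 30 mm long along the cutter (15 mm each way), top 18 mm above the cutter's underside and 5 mm proud of the rails. Axes as the cutter's: pushing it to +y draws the blade in. Moves with the blade.
- gouge_1: lino gouge, 112 mm long, pear-shaped wooden handle 24 mm thick, loose, in a groove between two cutters; origin at the centre of its underside, +y to the handle end. Leave alone.
- gouge_2: lino gouge, 112 mm long, pear-shaped wooden handle 24 mm thick, loose, in a groove between two cutters; origin at the centre of its underside, +y to the handle end. Leave alone.
- glue_stick: glue stick standing upright, 26 mm across, 87 mm tall, left of the tray; origin at the centre of its foot. Leave alone.
- brayer: ink roller with wooden handle, 79 x 164 x 31 mm, lying left of the tray; origin at the centre of its underside. Leave alone.
- eraser: eraser in a card sleeve, 19 x 43 x 13 mm, behind the tray; origin at the centre of its underside. Leave alone.
- ink_jar_1: ink jar with screw lid, 48 mm across, 50 mm tall, behind the tray; origin at the centre of its underside. Leave alone.
- ink_jar_2: ink jar with screw lid, 48 mm across, 50 mm tall, behind the tray; origin at the centre of its underside. Leave alone.
Things that resemble listed ones, but are neither listed nor needed, are in the scene too. What is shaped like the cutter_1 but turquoise or yellow is not meant.

How it is judged (in metres and radians):
At the end, for the whole second after the job is handed in: The open cutter's slider is within 4 mm of its rear stop, so the blade is wholly in the handle; the cutter lies flat in its groove, at rest, within 15 mm of where it lay. The other cutters are still closed, they and the gouges have moved less than 8 mm, other things on the table less than 15 mm (value of joint each of cutter_1_blade, cutter_2_blade, cutter_3_blade below 0.004 m and distance of each of cutter_1, glue_stick, brayer, eraser, ink_jar_1, ink_jar_2 from where it was at the start of the episode below 0.015 m and angle between cutter_1's own z axis and vertical below 0.08 rad and z of cutter_1 in the frame of tool_tray below 0.014 m and linear speed of cutter_1 below 0.02 m/s and distance of each of cutter_2, cutter_3, gouge_1, gouge_2 from where it was at the start of the episode below 0.008 m); the robot touches nothing.
It fails at once if the fingers or arm touch one of the other cutters or a gouge (contact force between any of the fingers, the arm and cutter_2 above 0.5 N or contact force between any of the fingers, the arm and cutter_3 above 0.5 N or contact force between any of the fingers, the arm and gouge_1 above 0.5 N or contact force between any of the fingers, the arm and gouge_2 above 0.5 N).
It fails at once if the open cutter is lifted or tipped out of its groove (z of cutter_1 in the frame of tool_tray above 0.018 m or angle between cutter_1's own z axis and vertical above 0.25 rad).
It fails at once if the cutter is pressed or pushed with more than 45 N (contact force between any of the fingers, the arm and cutter_1 above 45 N).
It fails at once if another thing on the table is shifted by more than 15 mm or knocked over (distance of any of glue_stick, brayer, eraser, ink_jar_1, ink_jar_2 from where it was at the start of the episode above 0.015 m or angle between glue_stick's own z axis and vertical above 0.3 rad).
It also fails if it takes over 32 s, if anything falls off the work surface, if the arm or the gripper's body presses on something with over 40 N, if the wrist force passes 120 N, or if a joint passes its speed limit or range.

## Working session

There is one attempt and no reset: what is moved stays moved. The work goes in short steps, Python scripts to look and compute and a tool call to move; the robot and the scene stay as the last step left them, time stands still between calls to the robot, and variables do not carry over. Pictures are saved under pics/ and viewed, and the job is handed in when it is done.

Besides the shell and the picture viewer there is one more tool, called after "Call:" as a command line: name --argument value ..., lists and objects as JSON in quotes. servo_tool: Moves the arm, as the interface text tells. Its arguments: {"type":"object","properties":{"steps":{"type":"array"},"grip":{"type":"number"},"grip_force":{"type":"number"}},"required":["steps"]}

```bash
mkdir -p pics; ls; python3 - <<'E'
from workcell import *
import cv2,numpy as np
for n in("scene","top"):
    p,d=camera(n); cv2.imwrite(f"pics/{n}0.png",p[:,:,::-1]); np.savez(f"{n}0.npz",p=p,d=d)
    print(n,camera_params(n))
print(get_obs())
E
```

```text
pics
scene {'intrinsics': array([[485.9377621 ,   0.        , 322.40690208],
       [  0.        , 485.9377621 , 201.67005003],
       [  0.        ,   0.        ,   1.        ]]), 'rvec': array([ 0.95220216, -2.14218831,  1.33690262]), 'tvec': array([0.45094556, 0.21955546, 1.15190863])}
top {'intrinsics': array([[452.65171181,   0.        , 320.98124199],
       [  0.        , 452.65171181, 199.44484083],
       [  0.        ,   0.        ,   1.        ]]), 'rvec': array([ 2.18012722, -2.13586588,  0.1631605 ]), 'tvec': array([0.04532747, 0.61908313, 1.079545  ])}
{'time': 0.1, 'q': array([-7.15046642e+01,  5.00681099e+00,  1.00399563e+01,  9.51023054e+01,
       -6.60801280e-04,  8.99963482e+01]), 'qd': array([-0.05230263, -0.01161699,  0.04460491, -0.06208305, -0.01970879,
       -0.00600611]), 'joint_efforts': array([-1.19359120e-04, -5.21561193e+01,  4.65651619e+01,  1.59945973e-02,
       -3.50505570e-05, -1.35285777e-06]), 'ee_pos': array([ 0.17441026, -0.52140794,  0.25267351]), 'tcp_rot': array([-1.79930840e+02,  6.56392810e-04,  1.84989884e+01]), 'wrist_force': array([ 0.39502799,  0.69132136, -0.22224814]), 'torque': array([ 0.04013672,  0.05057111, -0.01426915]), 'opening': 0.08543762145262586}
```

View pics/scene0.png

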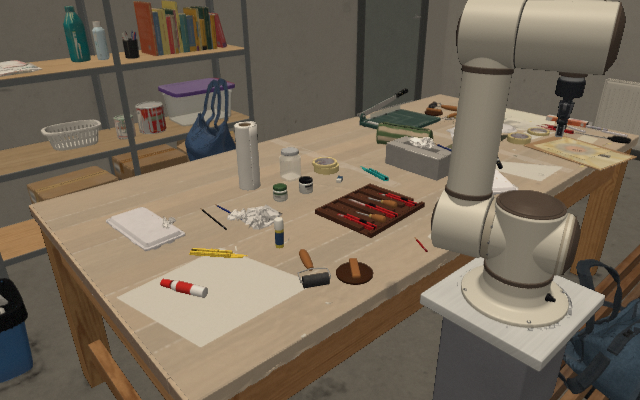

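View pics/top0.png

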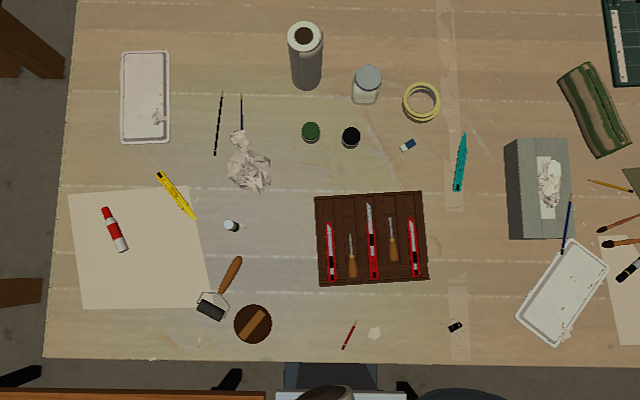

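```bash
python3 - <<'E'
import cv2,numpy as np
p=np.load("top0.npz")['p'][:,:,::-1]
cv2.imwrite("pics/crop.png",cv2.resize(p[185:290,305:435],None,fx=5.5,fy=5.5,interpolation=cv2.INTER_CUBIC))
p=np.load("scene0.npz")['p'][:,:,::-1]
cv2.imwrite("pics/crops.png",cv2.resize(p[175:245,305:435],None,fx=6,fy=6,interpolation=cv2.INTER_CUBIC))
E
```

```text
(no output)
```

View pics/crop.png

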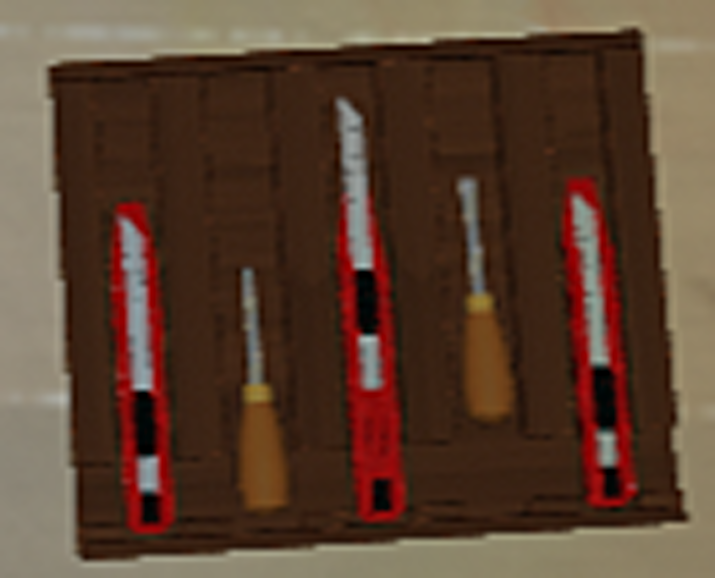

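View pics/crops.png

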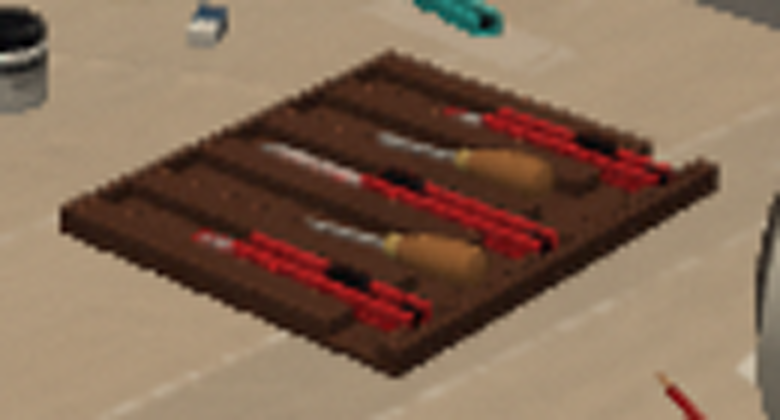

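```bash
cat > h.py <<'E'
import cv2,numpy as np
from workcell import *
def ray(n,uv,z):
    c=camera_params(n);R=cv2.Rodrigues(c['rvec'])[0];o=-R.T@c['tvec']
    uv=np.atleast_2d(uv).astype(float)
    d=np.c_[uv,np.ones(len(uv))]@np.linalg.inv(c['intrinsics']).T@R
    return o+d*((z-o[2])/d[:,2:])
def proj(n,P):
    c=camera_params(n);return cv2.projectPoints(np.atleast_2d(P).astype(float),c['rvec'],c['tvec'],c['intrinsics'],None)[0][:,0]
E
cat > m.py <<'E'
from h import *
import sys
def meas(p,x0=355,x1=395):
    hsv=cv2.cvtColor(p,cv2.COLOR_RGB2HSV).astype(int)
    red=((hsv[...,0]<8)|(hsv[...,0]>172))&(hsv[...,1]>170)&(hsv[...,2]>90)
    blk=(p.max(2)<45)
    m=np.zeros(red.shape,bool);m[195:285,x0:x1]=1
    return red&m,blk&m
if __name__=="__main__":
    p=np.load("top0.npz")['p']
    for x0,x1 in((322,342),(360,385),(403,425)):
        r,b=meas(p,x0,x1)
        rv,ru=np.nonzero(r); W=ray("top",np.c_[ru,rv],.0225)[:,:2]
        c=W.mean(0);u=np.linalg.svd(W-c)[2][0];u*=-np.sign(u[0]) # toward tail
        s=(W-c)@u; t=(W-c)@np.array([-u[1],u[0]])
        print("red n",len(s),"c",c,"axis deg",np.degrees(np.arctan2(u[1],u[0])),"len",np.ptp(s),"w",np.ptp(t), "tail end",c+u*s.max(), "nose",c+u*s.min())
        n,l,st,ce=cv2.connectedComponentsWithStats(b.astype(np.uint8))
        for i in range(1,n):
            if st[i,4]<8: continue
            y,x=np.nonzero(l==i);B=ray("top",np.c_[x,y],.028)[:,:2]
            sb=(B-c)@u
            print("  blk",st[i],"centre",B.mean(0),"len",np.ptp(sb),"s to tail end",s.max()-sb.mean())
    # slider pixel profile along axis
    d=np.load("top0.npz")['d']; print("tray corners")
    for uv in((315,197),(421,191),(430,279),(320,286)): print(ray("top",uv,.02)[0])
    np.set_printoptions(linewidth=200)
    print(p[228:262,368:379].max(2))
E
python3 m.py
```

```text
red n 276 c [0.48475657 0.03201724] axis deg -175.32700673343777 len 0.14642052655251137 w 0.02268556891830141 tail end [0.41846478 0.02659852] nose [0.56439859 0.03852722]
  blk [324 196   9   1   9] centre [0.62900085 0.04037256] len 0.0012006220759505914 s to tail end 0.21095838045353613
  blk [329 198  13   2  14] centre [0.62411629 0.02342693] len 0.0028281032890501434 s to tail end 0.2047095160316923
  blk [330 256   3  12  35] centre [0.46586446 0.03023242] len 0.027083663043729663 s to tail end 0.04753816531566619
  blk [331 275   3   5  15] centre [0.42865418 0.02709922] len 0.009956183991204091 s to tail end 0.010196321895758247
  blk [334 282   8   1   8] centre [0.41683654 0.01343564] len 0.0010781931703334052 s to tail end -0.0026951935388748183
red n 334 c [ 0.48317888 -0.07214316] axis deg -175.00043414719372 len 0.14357772045833345 w 0.023099539071697834 tail end [ 0.42525445 -0.07721045] nose [ 0.56828591 -0.06469791]
  blk [363 196  11   2  12] centre [ 0.63095687 -0.05917294] len 0.0025311836431927692 s to tail end 0.20649173567111295
  blk [374 226   3  11  12] ce
[... 2898 characters left out ...]
 141 140 156 156 138 135 132  85  31  53]
 [117 144 117 131 153 133 133 155 117  34  51]
 [115 142 116 132 151 132 131 152 116  42  57]
 [108 143 135 135 152 123 124 146 106  38  54]
 [110 142 121 122 153 119 112 151 107  30  53]
 [120 150 125 126 153 128 130 148 106  29  49]
 [117 150 137 137 155 121 120 147 112  48  46]
 [127 155 137 138 161 141 131 154 109  43  44]
 [ 95 138 139 138 135 126 139 148 113  53  42]
 [ 99 136 144 140 135 134 144 148 122  65  38]
 [103 140 139 135 134 135 148 150 118  63  35]
 [ 74 128 150 146 135 133 136 138 132  85  29]
 [ 75 128 151 146 138 137 142 141 134  88  33]
 [ 88 135 143 137 137 138 136 134 151 112  30]
 [ 56 118 147 119 116 138 131 129 150 114  31]]
```

Red cutters in the top view: left (331,250), middle (372,240), right (413,247). Only the middle one has its blade past the nose and its slider forward. It sits 98 mm from the tail against 47 mm on the other two, so it is cutter_1 and needs about 50 mm of travel. The crop confirms this. The slider is at (0.5225, -0.069) and the cutter axis is 5° from x. I'm closing the fingers and moving above the nose side.

Call:
servo_tool --steps '[{"x": 32, "y": 38, "z": 0, "yaw": -1}, {"x": 64, "y": 76, "z": 0, "yaw": -2}, {"x": 96, "y": 114, "z": 0, "yaw": -4}, {"x": 128, "y": 152, "z": -10, "yaw": -5}, {"x": 160, "y": 190, "z": -20, "yaw": -6}, {"x": 192, "y": 228, "z": -30, "yaw": -7}, {"x": 224, "y": 266, "z": -40, "yaw": -8}, {"x": 256, "y": 304, "z": -60, "yaw": -10}, {"x": 288, "y": 342, "z": -70, "yaw": -11}, {"x": 320, "y": 380, "z": -80, "yaw": -12}, {"x": 352, "y": 418, "z": -90, "yaw": -13}, {"x": 383, "y": 456, "z": -100, "yaw": -13.5}]' --grip 0 --grip_force 20

```text
time: 1.6
ee_pos: [0.5582, -0.0639, 0.1519]
tcp_rot: [-179.9, 0.0, 5.0]
wrist_force: [-0.2, -1.8, -0.2]
opening: 0.0
```

Call:
servo_tool --steps '[{"x": 0, "y": -2, "z": -25}, {"x": 0, "y": -2, "z": -50}, {"x": 0, "y": -2, "z": -70}, {"x": 0, "y": -2, "z": -85}, {"x": 0, "y": -2, "z": -88}, {"x": 0, "y": -2, "z": -88}]'

```text
schema error: expected keys x, y, z, yaw
```

```bash
python3 - <<'E'
from h import *
for n in("scene","top"):
    p,d=camera(n); np.savez(f"{n}1.npz",p=p,d=d)
    o=get_obs();t=o['ee_pos']
    uv=proj(n,t-[0,0,.022])[0];print(n,uv,t,o['tcp_rot'],o['wrist_force'])
    q=p[:,:,::-1].copy()
    a,b=(185,305) if n=="top" else (150,305)
    q=cv2.resize(q[a:a+100,b:b+130],None,fx=6,fy=6,interpolation=cv2.INTER_CUBIC)
    cv2.circle(q,tuple(int(v) for v in ((uv-[b,a]+.5)*6)),3,(0,255,0),-1)
    cv2.imwrite(f"pics/{n}1.png",q)
E
```

```text
scene [361.49869204 171.66816938] [ 0.56032963 -0.06022036  0.14996879] [-1.79814783e+02  4.12876586e-02  5.09191391e+00] [-3.03853037  3.55138783 -2.53771436]
top [373.93880565 221.26927589] [ 0.55870647 -0.06211154  0.15041816] [-1.79859697e+02  1.25988513e-01  5.19530299e+00] [-0.00648304 -0.3576607  -0.40773877]
```

View pics/scene1.png

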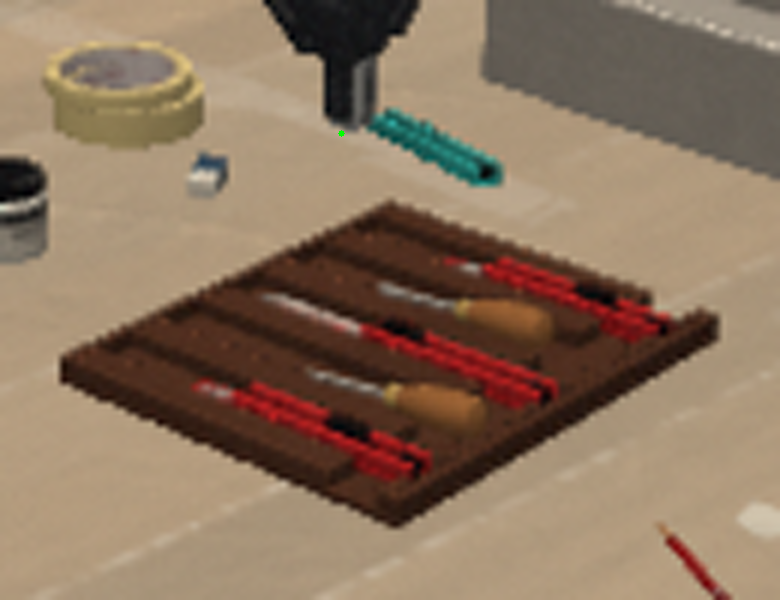

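View pics/top1.png

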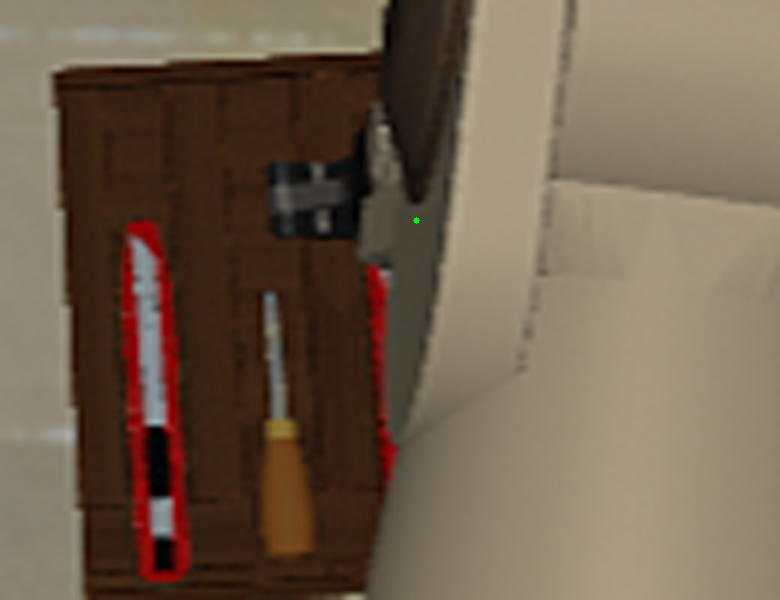

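The move was refused for a missing yaw, so the arm stayed up. In the scene crop the fingertip bottom matches the predicted tip (dot at full-picture pixel 361,172), so the 22 mm tip offset holds with the fingers shut. Going down now.

Call:
servo_tool --steps '[{"x": 0, "y": -3, "z": -25, "yaw": 0}, {"x": 0, "y": -4, "z": -50, "yaw": 0}, {"x": 0, "y": -4, "z": -70, "yaw": 0}, {"x": 0, "y": -4, "z": -85, "yaw": 0}, {"x": 0, "y": -4, "z": -88, "yaw": 0}, {"x": 0, "y": -4, "z": -88, "yaw": 0}, {"x": 0, "y": -4, "z": -88, "yaw": 0}]'

```text
time: 2.58
ee_pos: [0.5592, -0.0662, 0.0633]
tcp_rot: [-179.9, 0.1, 5.2]
wrist_force: [0.3, 0.3, 0.5]
opening: 0.0001
```

```bash
python3 - <<'E'
from h import *
for n in("scene",):
    p,d=camera(n); np.savez(f"{n}2.npz",p=p,d=d)
    o=get_obs();t=o['ee_pos']
    uv=proj(n,t-[0,0,.022])[0];print(n,uv,t,o['tcp_rot'],o['wrist_force'])
    a,b=(150,305)
    q=cv2.resize(p[a:a+100,b:b+130,::-1],None,fx=6,fy=6,interpolation=cv2.INTER_CUBIC)
    cv2.circle(q,tuple(int(v) for v in ((uv-[b,a]+.5)*6)),3,(0,255,0),-1)
    cv2.imwrite(f"pics/{n}2.png",q)
E
```

```text
scene [362.31864207 196.49423204] [ 0.55913988 -0.06617849  0.06322523] [-1.79872942e+02  5.78277751e-02  5.19733775e+00] [ 0.0535178  -0.35372569  0.38727988]
```

View pics/scene2.png

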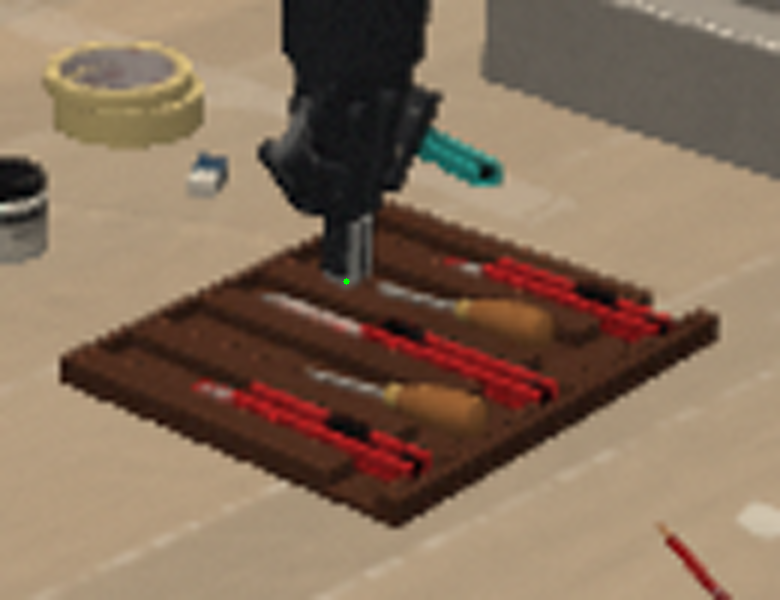

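Tip centred over the blade groove, a little ahead of the slider, well clear of the gouges. Lowering to tip z ≈ 25 mm, which is between the rail tops at 22.5 and the slider top at 28.

Call:
servo_tool --steps '[{"x": 0, "y": 0, "z": -6, "yaw": 0}, {"x": 0, "y": 0, "z": -12, "yaw": 0}, {"x": 0, "y": 0, "z": -16, "yaw": 0}, {"x": 0, "y": 0, "z": -16.5, "yaw": 0}, {"x": 0, "y": 0, "z": -16.5, "yaw": 0}]'

```text
time: 3.25
ee_pos: [0.5591, -0.0662, 0.0468]
tcp_rot: [-179.9, 0.1, 5.2]
wrist_force: [0.7, 0.1, -0.6]
opening: 0.0001
```

Call:
servo_tool --steps '[{"x": -4, "y": -0.4, "z": 0, "yaw": 0}, {"x": -8, "y": -0.7, "z": 0, "yaw": 0}, {"x": -12, "y": -1, "z": 0, "yaw": 0}, {"x": -16, "y": -1.4, "z": 0, "yaw": 0}, {"x": -20, "y": -1.8, "z": 0, "yaw": 0}, {"x": -24, "y": -2.1, "z": 0, "yaw": 0}, {"x": -28, "y": -2.5, "z": 0, "yaw": 0}, {"x": -30, "y": -2.6, "z": 0, "yaw": 0}]'

```text
time: 4.25
ee_pos: [0.5289, -0.0688, 0.0468]
tcp_rot: [-179.9, 0.1, 5.2]
wrist_force: [0.3, -0.0, 0.5]
opening: -0.0
```

```bash
python3 - <<'E'
from h import *
for n in("scene",):
    p,d=camera(n)
    o=get_obs();t=o['ee_pos']
    print(t,o['tcp_rot'],o['wrist_force'])
    a,b=(150,305)
    q=cv2.resize(p[a:a+100,b:b+130,::-1],None,fx=6,fy=6,interpolation=cv2.INTER_CUBIC)
    cv2.imwrite(f"pics/{n}3.png",q)
E
```

```text
[ 0.52879161 -0.06882128  0.0467773 ] [-1.79875314e+02  6.49667663e-02  5.19194993e+00] [ 1.21830841 -0.03833182  0.22096393]
```

View pics/scene3.png

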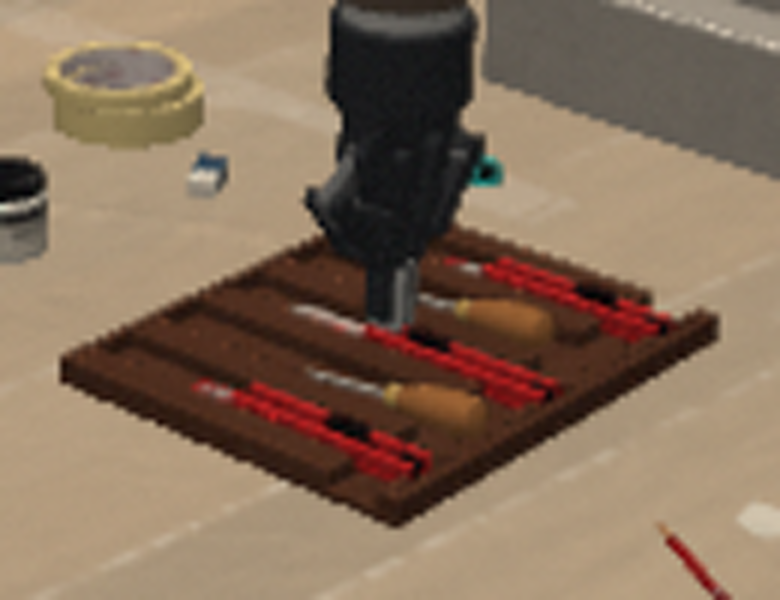

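The slider, now at crop (430,340), is moving ahead of the fingers and the blade is drawing in. The handle hasn't moved. I'll carry on to just short of the expected stop at finger x ≈ 0.4985.

Call:
servo_tool --steps '[{"x": -4, "y": -0.4, "z": 0, "yaw": 0}, {"x": -8, "y": -0.7, "z": 0, "yaw": 0}, {"x": -12, "y": -1, "z": 0, "yaw": 0}, {"x": -16, "y": -1.4, "z": 0, "yaw": 0}, {"x": -20, "y": -1.8, "z": 0, "yaw": 0}, {"x": -24, "y": -2.1, "z": 0, "yaw": 0}, {"x": -27, "y": -2.4, "z": 0, "yaw": 0}, {"x": -27, "y": -2.4, "z": 0, "yaw": 0}]'

```text
time: 5.3
ee_pos: [0.5016, -0.0713, 0.0468]
tcp_rot: [-179.9, 0.1, 5.2]
wrist_force: [0.4, -0.7, 0.9]
opening: -0.0001
```

Call:
servo_tool --steps '[{"x": -1, "y": -0.1, "z": 0, "yaw": 0}, {"x": -2, "y": -0.2, "z": 0, "yaw": 0}, {"x": -2, "y": -0.2, "z": 0, "yaw": 0}]'

```text
time: 5.68
ee_pos: [0.4995, -0.0715, 0.0468]
tcp_rot: [-179.9, 0.1, 5.2]
wrist_force: [0.6, -0.4, -0.0]
opening: 0.0002
```

Call:
servo_tool --steps '[{"x": -1, "y": -0.1, "z": 0, "yaw": 0}, {"x": -1, "y": -0.1, "z": 0, "yaw": 0}]'

```text
time: 5.92
ee_pos: [0.4985, -0.0716, 0.0468]
tcp_rot: [-179.9, 0.1, 5.2]
wrist_force: [0.8, -0.7, -1.1]
opening: 0.0001
```

Call:
servo_tool --steps '[{"x": -0.7, "y": 0, "z": 0, "yaw": 0}, {"x": -1, "y": -0.1, "z": 0, "yaw": 0}]'

```text
time: 6.18
ee_pos: [0.4975, -0.0717, 0.0468]
tcp_rot: [-179.9, 0.1, 5.2]
wrist_force: [-0.2, 0.1, 0.5]
opening: 0.0003
```

```bash
python3 - <<'E'
from h import *
for n in("scene",):
    p,d=camera(n); np.savez("scene4.npz",p=p,d=d)
    o=get_obs();print(o['ee_pos'],o['wrist_force'])
    a,b=(190,345)
    q=cv2.resize(p[a:a+50,b:b+70,::-1],None,fx=11,fy=11,interpolation=cv2.INTER_CUBIC)
    p0=np.load("scene0.npz")['p']
    q0=cv2.resize(p0[a:a+50,b:b+70,::-1],None,fx=11,fy=11,interpolation=cv2.INTER_CUBIC)
    cv2.imwrite(f"pics/{n}4.png",cv2.resize(np.vstack([q,q0]),None,fx=.54,fy=.54))
E
```

```text
[ 0.49742275 -0.07167723  0.04676595] [ 0.69934077 -0.66497719  0.40033453]
```

View pics/scene4.png

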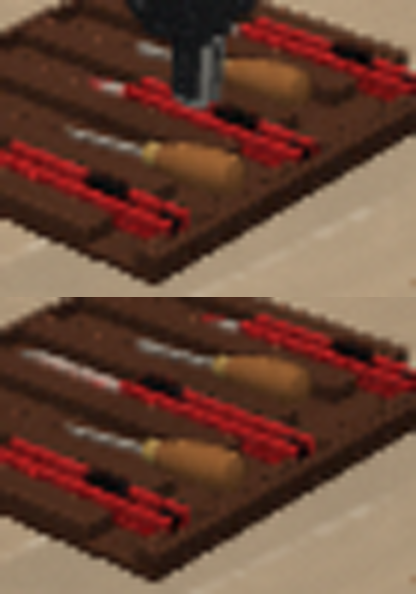

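The blade is essentially in and no stop force has shown yet. I'll keep going in small steps until the force rises.

Call:
servo_tool --steps '[{"x": -0.5, "y": 0, "z": 0, "yaw": 0}, {"x": -1, "y": -0.1, "z": 0, "yaw": 0}, {"x": -1, "y": -0.1, "z": 0, "yaw": 0}]'

```text
time: 6.6
ee_pos: [0.4964, -0.0718, 0.0468]
tcp_rot: [-179.9, 0.1, 5.2]
wrist_force: [0.4, 0.2, -0.8]
opening: -0.0003
```

Call:
servo_tool --steps '[{"x": -0.5, "y": 0, "z": 0, "yaw": 0}, {"x": -1, "y": -0.1, "z": 0, "yaw": 0}, {"x": -1, "y": -0.1, "z": 0, "yaw": 0}]'

```text
time: 6.98
ee_pos: [0.4957, -0.0719, 0.047]
tcp_rot: [-179.9, 0.0, 5.2]
wrist_force: [3.0, 0.8, 1.3]
opening: 0.0001
```

Call:
servo_tool --steps '[{"x": -0.5, "y": 0, "z": 0, "yaw": 0}, {"x": -0.8, "y": 0, "z": 0, "yaw": 0}, {"x": -0.8, "y": 0, "z": 0, "yaw": 0}]'

```text
time: 7.35
ee_pos: [0.4953, -0.0719, 0.0473]
tcp_rot: [-179.9, -0.0, 5.2]
wrist_force: [5.4, 0.0, 1.1]
opening: -0.0004
```

The force is up to 5 N with the fingers no longer advancing, so this is the rear stop, held by the end wall. Backing off and lifting away.

Call:
servo_tool --steps '[{"x": 3, "y": 0.3, "z": 0, "yaw": 0}, {"x": 7, "y": 0.6, "z": 0, "yaw": 0}, {"x": 9, "y": 0.8, "z": 10, "yaw": 0}, {"x": 9, "y": 0.8, "z": 40, "yaw": 0}, {"x": 9, "y": 0.8, "z": 80, "yaw": 0}, {"x": 9, "y": 0.8, "z": 130, "yaw": 0}, {"x": -20, "y": -40, "z": 170, "yaw": 0}, {"x": -50, "y": -80, "z": 180, "yaw": 0}, {"x": -80, "y": -120, "z": 180, "yaw": 0}, {"x": -110, "y": -160, "z": 180, "yaw": 0}, {"x": -140, "y": -200, "z": 180, "yaw": 0}, {"x": -170, "y": -240, "z": 180, "yaw": 0}]'

```text
time: 8.85
ee_pos: [0.3241, -0.313, 0.228]
tcp_rot: [-179.9, -0.0, 5.2]
wrist_force: [0.9, -0.8, -0.1]
opening: 0.0001
```

Call:
servo_tool --steps '[{"x": -30, "y": -40, "z": 0, "yaw": 0}, {"x": -60, "y": -80, "z": 0, "yaw": 0}, {"x": -90, "y": -120, "z": 0, "yaw": 0}, {"x": -120, "y": -160, "z": 0, "yaw": 0}, {"x": -120, "y": -160, "z": 0, "yaw": 0}]'

```text
time: 9.48
ee_pos: [0.2021, -0.4747, 0.2279]
tcp_rot: [-179.9, -0.0, 5.0]
wrist_force: [0.5, 0.4, -0.2]
opening: 0.0001
```

```bash
python3 - <<'E'
from h import *
from m import meas
p,d=camera("top"); np.savez("top5.npz",p=p,d=d)
cv2.imwrite("pics/top5.png",cv2.resize(p[185:290,305:435,::-1],None,fx=5.5,fy=5.5,interpolation=cv2.INTER_CUBIC))
o=get_obs();print(o['time'],o['ee_pos'],o['wrist_force'])
for f in("top0","top5"):
    p=np.load(f+".npz")['p']
    for x0,x1 in((322,342),(360,385),(403,425)):
        r,b=meas(p,x0,x1)
        v,u=np.nonzero(r);W=ray("top",np.c_[u,v],.0225)[:,:2];c=W.mean(0);a=np.linalg.svd(W-c)[2][0];a*=-np.sign(a[0]);s=(W-c)@a
        n,l,st,ce=cv2.connectedComponentsWithStats(b.astype(np.uint8))
        for i in range(1,n):
            if st[i,4]>=17:
                y,x=np.nonzero(l==i);B=ray("top",np.c_[x,y],.028)[:,:2]
                print(f,x0,st[i],"tail dist",s.max()-((B-c)@a).mean(),"tail",c+a*s.max())
E
```

```text
9.525 [ 0.20302984 -0.47360909  0.22809388] [0.5026558  0.19720532 0.37683959]
top0 322 [330 256   3  12  35] tail dist 0.04753816531566619 tail [0.41846478 0.02659852]
top0 360 [370 234   4  12  35] tail dist 0.09757423937019508 tail [ 0.42525445 -0.07721045]
top0 360 [373 272   3   6  18] tail dist 0.011459924343878831 tail [ 0.42525445 -0.07721045]
top0 403 [413 252   4  11  36] tail dist 0.047353068971005455 tail [ 0.434464   -0.18074477]
top5 322 [329 256   4  12  36] tail dist 0.04778773747899673 tail [0.41845763 0.02676514]
top5 360 [371 255   4  11  33] tail dist 0.04690229604356126 tail [ 0.42511624 -0.07724531]
top5 403 [413 252   4  11  36] tail dist 0.047352955511718746 tail [ 0.43446541 -0.18075926]
```

View pics/top5.png

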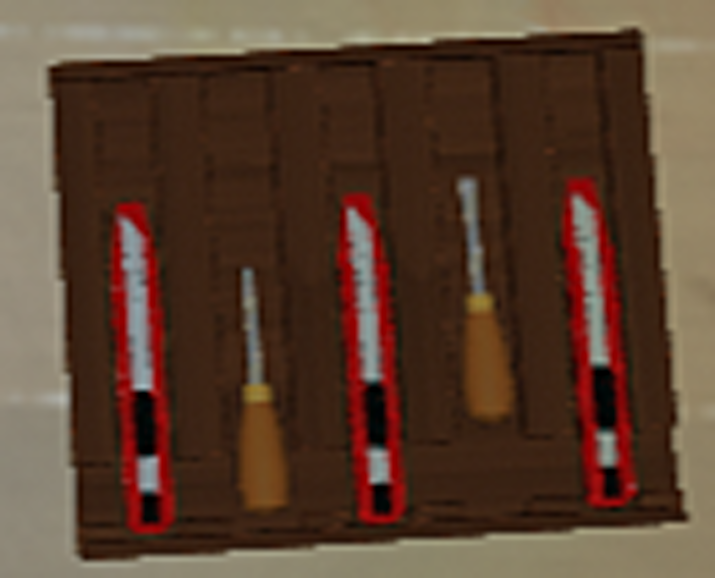

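The middle cutter (crop 370,360) is now closed like the other two. Its slider is 46.9 mm from the tail, against 47.8 and 47.4 mm on the others. Nothing else has moved and the arm is clear.

```bash
python3 -c "
from workcell import *
print(job_done())"
```

```text
the job is handed in; nothing more can be done
None
```

The open cutter was the middle one. With the fingers shut, I pushed its slider back about 50 mm until it met the rear stop, where the wrist force reached about 5 N. I then backed the hand off, lifted it clear of the tray and handed the job in at about 9.5 s.

- **Closed:** in the last top view the slider sits 46.9 mm from the tail. The two closed cutters measure 47.8 and 47.4 mm, so the blade is in to within about 1 mm.
- **Not moved:** the tail of the middle cutter shifted by about 0.1 mm, and the other two cutters by less than 0.2 mm. The gouges look unmoved in the before and after crops, but I did not measure them.
- **Not checked:** I did not re-measure the objects off the tray. The hand stayed near the tray and its right side and did not pass over them.
- **Failed along the way:** one move call was refused because its rows lacked the yaw value. It moved nothing, and I sent it again.

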